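Unlock the water probe and hold it slanted over the tray

TASK

The water probe is locked in its travel stand: wind the red handwheel by its crank grip, counter-clockwise from above, until the yellow keeper is right back against its red stops, and leave it there. Then take the probe by its blue handle, draw it straight up clear of the socket and finish holding it still in the gripper, slanted at about 45 degrees, with its steel tip downwards over the white tray and well above it (10 cm or more above the bench). Do not let go of it, and do not move the bottle, the jar or the carton.

Things in the scene. Friction and masses are not known exactly. Their poses are not given: they have to be found in the camera images.
- stand: Probe stand fixed to the bench: aluminium base plate (84 x 265 x 12 mm), grey socket block (62 x 62, top 75 mm above the bench), two red stop posts, grey gearbox (64 x 64, top 106 mm) with a red handwheel. Origin on the bench under the socket's centre; z up; +y runs from the socket to the wheel, 170 mm away. Yaw and place vary.
- socket_mouth (a point): Centre of the socket block's round hole (31 mm wide, 63 mm deep) at its mouth, 75 mm above the bench. Turns with the stand.
- wheel_axis (a point): Point on the vertical axis of the red handwheel, level with the top of its rim, 122 mm above the bench. The rim is 100 mm across; inside it are only spokes and a hub 2 mm higher than the rim. Fixed to the stand.
- wheel (a joint): Turn of the handwheel in rad: 0 (keeper right over the probe) to 6.0 (keeper against its stops). It grows as the wheel is wound counter-clockwise seen from above; it starts between 0 and 2, has slight friction (under 2 N at the crank grip) and stays where it is left.
- crank_grip (a point): Black upright crank grip on the wheel, 42 mm from the wheel's axis: a cylinder 18 mm across, 40 mm tall, top 163 mm above the bench; this point is 18 mm below its top. It spins freely on its pin, so a gripper can hold it and go round without turning. At wheel = 0 it lies in the stand's +x direction from the axis.
- keeper (a joint): Position of the yellow keeper in m, 0 (over the probe's flange) to 0.040 (against the two red stop posts). It moves along the stand's +y as the wheel is wound, 6.67 mm per rad, and does not move unless the wheel turns.
- keeper_mark (a point): Top middle of the yellow keeper, a 6 mm thick fork 54 mm wide whose two tines reach over the probe's flange on both sides of the handle and keep it from rising; top 91 mm above the bench.
- probe: Water probe, about 0.2 kg, 140 mm long, loose in the socket. z runs along it from tip to handle end (up in the socket). Origin: centre of the underside of its black flange (48 mm across, 8 thick), which rests on the socket block. Above: round blue handle, 24 mm across, 70 tall, top 78 mm from the origin. Below: steel body, 27 mm across, 62 long.
- probe_grip (a point): Point on the probe's axis in the blue handle, 55 mm above the origin: a good place to grip (130 mm above the bench at the start).
- probe_tip (a point): Centre of the lower, steel end of the probe, with the sensor window, 62 mm below the origin on its axis.
- tray: Square white tray, 200 x 200 mm, with a rim 15 mm high, fixed to the bench. Origin at the centre of its underside, x and y along its sides.
- bottle: Bystander: white sample bottle, 62 mm across, 120 mm tall, loose. Origin at the centre of its base.
- jar: Bystander: small amber jar with black cap, 56 mm across, 75 mm tall, loose. Origin at the centre of its base.
- carton: Bystander: small cardboard carton, 60 x 90 x 60 mm, loose. Origin at the centre of its base.

How it is judged:
By the outcome, as a careful person would: the job done as asked, in the order asked, and still so for the second after the job is handed in, while the arm keeps its last pose, push and grip.
It also fails if it takes over 45 s, if anything falls off the work surface, if the arm or the gripper's body presses on something with over 40 N, if the wrist force passes 120 N, or if a joint passes its speed limit or range.

ROBOT

A 6-joint arm with a two-finger parallel gripper is mounted at the origin on the work surface. World frame = base frame: x ahead of the robot, y to its left, z up, the work surface at z = 0. Lengths are in mm, angles in rad, forces in N, time in s.
With the tool pointing down it reaches from about 375 to 925 mm from the base axis. Payload 5.7 kg.
Tool frame: the origin (TCP) lies at the very end of the fingers, on their centre line; the grasp point (between the pads) lies env.tcp_to_grasp behind it (env.tcp_to_grasp is the distance from the TCP to the grasp point, in mm); z points along the fingers, y is the line along which they close (so a half turn about z gives the same grasp; the last joint's range is limited). The gripper opens to 85 mm and grips with 20 to 120 N. Pads are 22 mm wide; open, the fingers measure 114 mm over their backs; the gripper's body (76 mm by 85 mm) begins 54 mm behind the grasp point. The pads swing forward as they close: fully open they stand 13 mm farther back than shut.
Start: joints at [-0.115, 0.359, 1.51, -0, 1.272, -0.115], TCP at [599.969, -0.004, 231.267] pointing down, gripper open.
Joint ranges: [-2.97, 2.97], [-1.01, 2.36], [0.21, 2.38], [-0.96, 4.11], [0.2, 2.71], [-2.98, 2.98]. Speed limits (rad/s): [2.39, 2.39, 3.14, 3.14, 3.14, 3.14].

INTERFACE

Orientations are given as a unit quaternion [x, y, z, w].
In Python, from workcell import env, cams, workorder, readout gives the robot as it stands (env), with the cameras (cams), the job (workorder) and the readings (readout).
- The arm moves only by the tool hand_motion, called after "Call:" by a JSON object that holds its "fn" and its "kwargs". Schema: {"type":"object","properties":{"rows":{"type":"string"},"only":{"type":"string"},"quiet":{"type":"boolean"},"lines":{"type":"string"}},"required":["rows"],"additionalProperties":false}. rows is a string of 1 to 20 rows, one to a line, with the numbers parted by commas; each row has 7 numbers: the finger opening in mm, then dx, dy, dz in shares of 600 mm (1.0 is 600 mm), then a rotation vector rx, ry, rz in parts of the range, where 1.0 means 90 degrees; each row shifts and turns the commanded pose from where the row before left it, along the tool's axes as they then stand; what a row does not reach is not made up. A row lasts 1/12 s, in which the tool goes at most 41.7 mm and 0.125 rad, less where a joint would pass 70% of its speed; a pose out of reach is approached as far as the arm can. The fingers move at their own pace and stop on an object; the grip force is fixed at half the most. Time passes only in rows, so rows that do not move let the fingers close. The tool returns the time, the measured TCP pose, the force, the opening and the grip force at its end. only (a regular expression) keeps the lines of the reply that match it, lines (a string "A,B") keeps lines A to B, and quiet returns only ok. Shift and turn numbers lie between -1 and 1, and a call with a number outside is refused. Input that does not fit is refused with a message, and nothing moves.
- readout.get_state(): the state, without advancing time (a new reading comes with each control period).
- cams.snapshot(name): name is "scene" or "side" or "wrist"; returns the picture (400x640x3 uint8, red, green, blue); there is no depth.
- cams.camera_model(name): a dict with "fov_y" (degrees; the focal length in pixels is half the picture's height over the tangent of half this angle, whatever the lens; pixels are square), "cx", "cy" (the principal point, pixels), "world_to_cam" (4x4, takes a point from world to camera coordinates). Camera axes: x right, y down, z forward; pixel columns grow to the right and rows downward; lengths in mm; the calibration is good to about 2 mm. The wrist camera is an equidistant fisheye: a pixel r from the principal point sees the ray r / f radians off the axis. A picture is of the moment at which its call begins: read the wrist's pose just before it. camera_model takes no time and is no camera call; for the wrist camera it gives the pose at the moment of the call.
- workorder.close_job(): hands the job in; it is judged then, once.
The state is a dict: "time": time; "joint_pos": joint angles; "qd": joint speeds; "joint_torque": joint torques, N m; "ee_pos": TCP position; "tool_rot": TCP orientation; "contact_force": force on the tool from outside, world axes, zero at the start; "moment": the same for the moment, N m; "grip_width": finger opening in mm; "finger_force": force on a finger pad.
Only numpy, scipy, OpenCV 4.12 (cv2) and the standard library are available. Lean on these libraries where they do the work, as an engineer would, in place of code of your own. Each camera call takes 0.05 s, during which the arm holds its last target. There are 200 camera calls.

## Working session

There is one attempt and no reset: what is moved stays moved. The work goes in short steps, Python scripts to look and compute and a tool call to move; the robot and the scene stay as the last step left them, time stands still between calls to the robot, and variables do not carry over. Pictures are saved under pics/ and viewed, at most 10 in all, crops included, and the job is handed in when it is done.

```bash
ls; mkdir -p pics; python3 - <<'E'
from workcell import env, cams, workorder, readout
import cv2
for n in ("scene","side","wrist"):
    c=cams.camera_model(n); print(n,c)
    im=cams.snapshot(n); cv2.imwrite(f"pics/{n}0.png",im[:,:,::-1])
print(readout.get_state(), env.tcp_to_grasp)
E
```

```text
pics
workcell.py
scene {'fov_y': 48.82937091726914, 'cx': 324.73274782825996, 'cy': 199.92591844289976, 'world_to_cam': array([[ 5.41993478e-01,  8.40313249e-01,  1.08033852e-02,
        -3.35149161e+02],
       [ 6.13158555e-01, -3.86624491e-01, -6.88881767e-01,
        -3.24098613e+02],
       [-5.74699623e-01,  3.79993613e-01, -7.24793210e-01,
         1.35432472e+03],
       [ 0.00000000e+00,  0.00000000e+00,  0.00000000e+00,
         1.00000000e+00]])}
side {'fov_y': 45.540223007333736, 'cx': 325.0143872881585, 'cy': 202.17145093561527, 'world_to_cam': array([[-9.19887431e-01, -3.91967462e-01,  1.29854774e-02,
         5.66619568e+02],
       [-2.96786753e-01,  6.74104903e-01, -6.76387613e-01,
         2.77830155e+02],
       [ 2.56368362e-01, -6.26054381e-01, -7.36431378e-01,
         8.67865874e+02],
       [ 0.00000000e+00,  0.00000000e+00,  0.00000000e+00,
         1.00000000e+00]])}
wrist {'fov_y': 65.70646984690485, 'cx': 314.25785481708914, 'cy': 195.96132629985289, 'world_to_cam': array([[ 9.99997626e-01,  4.57532877e-04, -2.13056657e-03,
        -5.99735662e+02
[... 291 characters left out ...]
ay([-1.15091131e-01,  3.59333217e-01,  1.51121859e+00, -6.31328524e-06,
        1.27249869e+00, -1.15089250e-01]), 'qd': array([-0.00020218, -0.00233554, -0.00404108,  0.00145294, -0.00035364,
       -0.00089883]), 'joint_torque': array([ 1.72794025e-04, -5.28028965e+01, -2.78930157e+01, -4.07995576e-04,
        8.21093854e-03, -1.54210170e-05]), 'ee_pos': array([5.99456611e+02, 5.82072383e-02, 2.30637233e+02]), 'tool_rot': array([ 7.07106601e-01,  7.07106586e-01, -4.55187460e-04, -5.69328055e-04]), 'contact_force': array([-0.59137055,  0.41911294, -0.2369022 ]), 'moment': array([ 0.03270186, -0.00912856,  0.06166083]), 'finger_force': 0.0, 'grip_width': 85.51379258951089} 18.700000000000003
```

View pics/scene0.png

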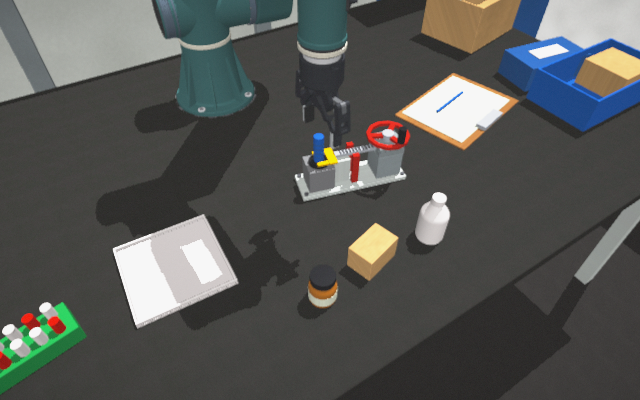

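View pics/side0.png

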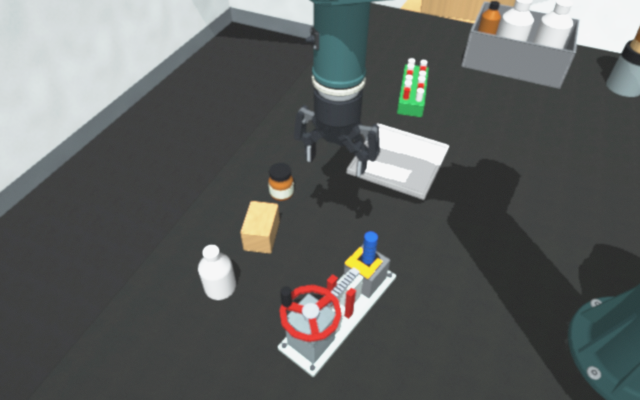

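View pics/wrist0.png

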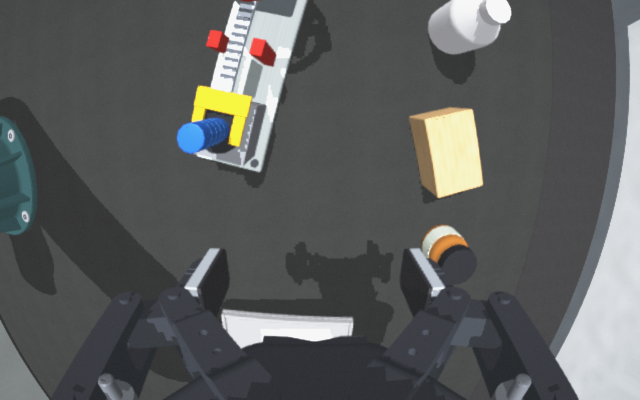

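The scene view shows the blue handle at (319,150), the keeper at (328,157), the wheel at (388,135) and the crank grip at (403,135). In the side view the handle is at (370,247), the wheel at (311,312) and the grip at (286,297). The wrist view shows the handle top at (190,138). Next I'll triangulate these points.

```bash
cat > h.py <<'E'
from workcell import env, cams, workorder, readout
import numpy as np, cv2
def ray(m,px):
    f=200/np.tan(np.radians(m["fov_y"]/2)); W=m["world_to_cam"]
    d=(np.array(px,float)-[m["cx"],m["cy"]])/f
    if m.get("fish"):
        r=np.hypot(*d)+1e-12; v=np.r_[np.sin(r)*d/r,np.cos(r)]
    else: v=np.r_[d,1]; v/=np.linalg.norm(v)
    R=W[:3,:3]; return -R.T@W[:3,3], R.T@v
def cam(n):
    m=cams.camera_model(n); m["fish"]=(n=="wrist"); return m
def tri(*mp):
    A=np.zeros((3,3));b=np.zeros(3);L=[]
    for m,p in mp:
        c,v=ray(m,p);P=np.eye(3)-np.outer(v,v);A+=P;b+=P@c;L.append((c,P))
    x=np.linalg.solve(A,b); return x.round(1), [round(float(np.linalg.norm(P@(x-c))),1) for c,P in L]
def plane(m,p,z):
    c,v=ray(m,p); return (c+v*(z-c[2])/v[2]).round(1)
def mask(im,col):
    h=cv2.cvtColor(im,cv2.COLOR_RGB2HSV); H,S,V=cv2.split(h)
    g={"blue":(H>105)&(H<128)&(S>150)&(V>60),"red":((H<6)|(H>174))&(S>150)&(V>70),"yellow":(H>22)&(H<34)&(S>180)&(V>80),"black":V<28}[col]
    return g.astype(np.uint8)
def blobs(mk,roi,amin=15):
    x0,y0,x1,y1=roi; z=np.zeros_like(mk); z[y0:y1,x0:x1]=mk[y0:y1,x0:x1]
    c,_=cv2.findContours(z,cv2.RETR_EXTERNAL,cv2.CHAIN_APPROX_NONE)
    return sorted([k for k in c if cv2.contourArea(k)>amin],key=cv2.contourArea,reverse=True)
E
python3 - <<'E'
from h import *
R={"scene":(290,110,420,200),"side":(260,220,400,350)}
res={}
for n in R:
    im=cv2.imread(f"pics/{n}0.png")[:,:,::-1].copy()
    for col in("blue","red","yellow"):
        for k in blobs(mask(im,col),R[n])[:3]:
            print(n,col,cv2.contourArea(k),cv2.boundingRect(k),np.round(cv2.minAreaRect(k)[0],1), cv2.fitEllipse(cv2.convexHull(k)) if col=="red" else cv2.minAreaRect(k))
a=cv2.imread("pics/scene0.png")[110:200,290:420]; b=cv2.imread("pics/side0.png")[225:365,260:400]
A=cv2.resize(a,None,fx=3,fy=3,interpolation=2);B=cv2.resize(b,None,fx=2.8,fy=2.8,interpolation=2)
o=np.zeros((400,790,3),np.uint8);o[:270,:390]=A;o[:392,395:395+392]=B
o=cv2.convertScaleAbs(o,alpha=1.6,beta=0)
cv2.imwrite("pics/crop0.png",o)
E
```

```text
scene blue 240.5 (313, 133, 11, 30) [318.  147.5] ((318.0, 147.5), (29.0, 10.0), 90.0)
scene red 456.5 (366, 120, 44, 30) [387.5 134.5] ((387.5616149902344, 134.65121459960938), (29.15042495727539, 43.86956024169922), 96.7490463256836)
scene red 176.5 (350, 153, 10, 29) [354.5 167. ] ((354.23828125, 166.8519744873047), (13.042325973510742, 29.26616096496582), 3.392953395843506)
scene red 34.0 (346, 141, 8, 7) [349.5 144. ] ((349.0240173339844, 144.27052307128906), (6.8019585609436035, 8.93505859375), 82.55270385742188)
scene yellow 159.0 (317, 148, 21, 19) [325.4 156.4] ((325.42352294921875, 156.4058837890625), (16.59518051147461, 20.174535751342773), 77.47119140625)
side blue 340.0 (362, 231, 16, 33) [369.5 247.1] ((369.542724609375, 247.05169677734375), (13.320677757263184, 32.42470932006836), 5.440331935882568)
side red 1129.0 (280, 275, 61, 66) [309.5 308.6] ((313.4010009765625, 307.8726501464844), (57.616783142089844, 74.20377349853516), 40.71434783935547)
side red 149.0 (346, 289, 9, 28) [349.5 302.5] ((349.5727233886719, 301.91693115234375), (8.446495056152344, 28.649986267089844), 7.6706414222717285)
side yellow 312.5 (345, 248, 36, 30) [362.6 261.8] ((362.6475524902344, 261.7719421386719), (29.38495635986328, 21.3349609375), 32.905242919921875)
```

View pics/crop0.png

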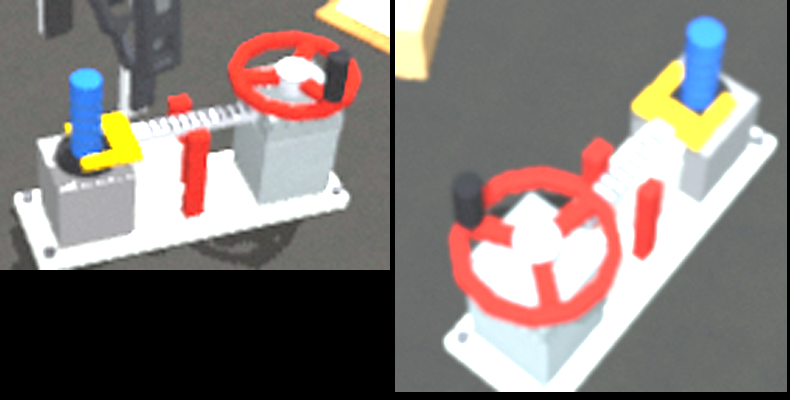

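The crop shows the handle top at scene (319,136) and side (371,236). The hub is at (387.7,133) and (310,311), and the grip top at (403,129) and (286,290).

```bash
python3 - <<'E'
from h import *
s,d,w=cam("scene"),cam("side"),cam("wrist")
S=lambda x,y:(290+x/3-.33,110+y/3-.33)
D=lambda x,y:(260+(x-395)/2.8-.33,225+y/2.8-.33)
P=[("handle top",(87,78),(706,31)),("hub",(294,66),(535,239)),("rim c",(294,75),(535,246)),("grip top",(340,57),(468,183)),("grip bot",(336,98),(467,222)),("grip mid",(338,75),(468,203)),("keeper back corner mid",(130,130),(672,128))]
for n,a,b in P: print(n,tri((s,S(*a)),(d,D(*b))))
print("handle z153",plane(s,S(87,78),153),plane(d,D(706,31),153),plane(w,(190,138),153))
print("rim z122",plane(s,S(294,75),122),plane(d,D(535,246),122))
print("grip z163",plane(s,S(340,57),163),plane(d,D(468,183),163))
# tray by white mask corners in scene
for n,c in (("scene",[(114,246),(206,216),(237,284),(138,324)]),("side",[(382,125),(448,146),(429,197),(347,175)])):
    print(n,[plane(cam(n),p,12) for p in c])
print("bottle",plane(s,(431,240),0),"carton",plane(s,(373,272),0),plane(s,(397,240),60),"jar",plane(s,(322,300),0))
E
```

```text
handle top (array([506.1,  54.7, 154.9]), [0.2, 0.2])
hub (array([550.4, 218.7, 127.4]), [1.4, 1.4])
rim c (array([550.9, 218.9, 119.1]), [0.9, 0.9])
grip top (array([592.8, 221. , 163.2]), [0.4, 0.4])
grip bot (array([593.8, 223.6, 123.9]), [0.1, 0.1])
grip mid (array([592.3, 223. , 145.2]), [0.1, 0.1])
keeper back corner mid (array([511.3,  91.1,  92.3]), [0.2, 0.2])
handle z153 [503.8  56.  153. ] [506.5  53.4 153. ] [506.9  53.3 153. ]
rim z122 [552.9 215.8 122. ] [550.8 221.1 122. ]
grip z163 [592.9 221.4 163. ] [592.5 220.6 163. ]
scene [array([ 438.8, -416.6,   12. ]), array([ 463. , -219.4,   12. ]), array([ 664.5, -237. ,   12. ]), array([ 645.6, -427.4,   12. ])]
side [array([ 632.3, -432.1,   12. ]), array([ 447.8, -419.1,   12. ]), array([ 446.6, -221.4,   12. ]), array([ 648.6, -212.5,   12. ])]
bottle [781.8 173.2   0. ] carton [780.6  14.2   0. ] [774.5  72.9  60. ] jar [ 779.3 -110.2    0. ]
```

Checks: the socket–axis distance is 170.4 mm, the grip radius is about 42 mm and the heights match. The stand's yaw is about -15° and the wheel is at about 0.33 rad. Next I'll move over the crank grip.

The rows are not in the units I measure in: shifts go in shares of 600 mm and turns go in shares of 90 degrees. I convert before sending: 37 mm / 600 = 0.0617, -2 mm / 600 = -0.0033.

Call:
{"fn": "hand_motion", "kwargs": {"rows": "85,0.0617,-0.0017,0,0,0,0\n85,0.0617,-0.0017,0,0,0,0\n85,0.0617,-0.0017,0,0,0,0\n85,0.0617,-0.0017,0,0,0,0\n85,0.0617,-0.0017,0,0,0,0\n85,0.0617,-0.0033,0,0,0,0\n85,0,0,0,0,0,0\n85,0,0,0,0,0,0"}}

```text
time: 0.82
ee_pos: [592.3, 223.9, 230.8]
tool_rot: [0.706, 0.708, -0.0, -0.0]
contact_force: [-0.1, -0.5, 0.0]
grip_width: 85.2
finger_force: 0.0
```

```bash
python3 - <<'E'
from h import *
w=cam("wrist");im=cams.snapshot("wrist");cv2.imwrite("pics/wrist1.png",im[:,:,::-1])
E
```

```text
(no output)
```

View pics/wrist1.png

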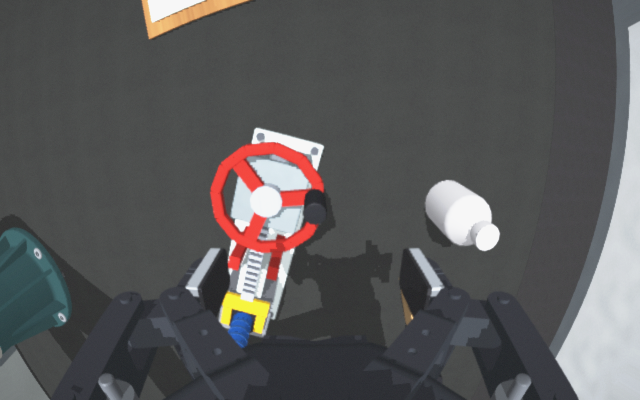

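The wrist view shows the grip top at about (316,214) and the hub at (265,201). I'll check these with rays.

Scaled: 33 mm / 600 = 0.055, -1 mm / 600 = -0.0017.

```bash
python3 - <<'E'
from h import *
w=cam("wrist")
print(plane(w,(316,214),163),plane(w,(265.5,201),124), plane(w,(267.5,196.5),122))
E
```

```text
[594.6 219.5 163. ] [551.6 216.4 124. ] [553.2 219.8 122. ]
```

Call:
{"fn": "hand_motion", "kwargs": {"rows": "85,0,0,0.055,0,0,0\n85,0,0,0.055,0,0,0\n85,-0.0017,0,0.055,0,0,0\n85,0,0,0,0,0,0"}}

```text
time: 1.2
ee_pos: [588.3, 217.7, 126.0]
tool_rot: [0.708, 0.706, -0.005, -0.003]
contact_force: [-1.6, 0.1, -0.8]
grip_width: 85.4
finger_force: 0.0
```

Call:
{"fn": "hand_motion", "kwargs": {"rows": "85,0,0,0,0,0,0\n85,0,0,0,0,0,0\n85,0,0,0,0,0,0"}}

```text
time: 1.45
ee_pos: [595.0, 220.8, 134.8]
tool_rot: [0.707, 0.707, 0.002, 0.001]
contact_force: [0.5, -0.3, -0.0]
grip_width: 85.2
finger_force: 0.0
```

Call:
{"fn": "hand_motion", "kwargs": {"rows": "0,0,0,0,0,0,0\n0,0,0,0,0,0,0\n0,0,0,0,0,0,0\n0,0,0,0,0,0,0\n0,0,0,0,0,0,0\n0,0,0,0,0,0,0\n0,0,0,0,0,0,0\n0,0,0,0,0,0,0"}}

```text
time: 2.12
ee_pos: [592.5, 221.1, 132.7]
tool_rot: [0.707, 0.707, -0.0, -0.0]
contact_force: [-2.6, -0.1, 5.6]
grip_width: 16.8
finger_force: 58.5
```

```bash
python3 - <<'E'
import numpy as np
a=np.radians(3+15*np.arange(23)); x=42*np.cos(a);y=42*np.sin(a)
for i in range(22): print(int(np.degrees(a[i+1])+.5),round(y[i+1]-y[i],1),round(x[i+1]-x[i],1))
E
```

```text
18 10.8 -2.0
33 9.9 -4.7
48 8.3 -7.1
63 6.2 -9.0
78 3.7 -10.3
93 0.9 -10.9
108 -2.0 -10.8
123 -4.7 -9.9
138 -7.1 -8.3
153 -9.0 -6.2
168 -10.3 -3.7
183 -10.9 -0.9
198 -10.8 2.0
213 -9.9 4.7
228 -8.3 7.1
243 -6.2 9.0
258 -3.7 10.3
273 -0.9 10.9
288 2.0 10.8
303 4.7 9.9
318 7.1 8.3
333 9.0 6.2
```

Scaled: -10.9 mm / 600 = -0.0182, 10.8 mm / 600 = 0.018.

Call:
{"fn": "hand_motion", "kwargs": {"rows": "0,0.018,-0.0033,0,0,0,0\n0,0.0165,-0.0078,0,0,0,0\n0,0.0138,-0.0118,0,0,0,0\n0,0.0103,-0.015,0,0,0,0\n0,0.0062,-0.0172,0,0,0,0\n0,0.0015,-0.0182,0,0,0,0\n0,0,0,0,0,0,0\n0,0,0,0,0,0,0\n0,0,0,0,0,0,0"}}

```text
time: 2.87
ee_pos: [548.8, 259.6, 132.7]
tool_rot: [0.707, 0.707, -0.001, 0.001]
contact_force: [0.1, -4.7, 5.5]
grip_width: 16.3
finger_force: 58.8
```

Call:
{"fn": "hand_motion", "kwargs": {"rows": "0,-0.0042,-0.018,0,0,0,0\n0,-0.0083,-0.0165,0,0,0,0\n0,-0.0118,-0.0138,0,0,0,0\n0,-0.015,-0.0103,0,0,0,0\n0,-0.0172,-0.0062,0,0,0,0\n0,-0.0182,-0.0015,0,0,0,0\n0,0,0,0,0,0,0\n0,0,0,0,0,0,0\n0,0,0,0,0,0,0"}}

```text
time: 3.62
ee_pos: [508.7, 214.6, 132.7]
tool_rot: [0.707, 0.707, -0.001, -0.0]
contact_force: [-1.6, -1.3, 8.7]
grip_width: 16.3
finger_force: 60.0
```

Scaled: 10.9 mm / 600 = 0.0182, -10.8 mm / 600 = -0.018.

Call:
{"fn": "hand_motion", "kwargs": {"rows": "0,-0.018,0.0033,0,0,0,0\n0,-0.0165,0.0078,0,0,0,0\n0,-0.0138,0.0118,0,0,0,0\n0,-0.0103,0.015,0,0,0,0\n0,-0.0062,0.0172,0,0,0,0\n0,-0.0015,0.0182,0,0,0,0\n0,0.0033,0.018,0,0,0,0\n0,0.0078,0.0165,0,0,0,0\n0,0,0,0,0,0,0\n0,0,0,0,0,0,0\n0,0,0,0,0,0,0"}}

```text
time: 4.53
ee_pos: [574.2, 182.7, 132.6]
tool_rot: [0.707, 0.707, 0.0, -0.0]
contact_force: [0.3, 2.5, 6.6]
grip_width: 16.2
finger_force: 59.8
```

Scaled: 8.3 mm / 600 = 0.0138, 7.1 mm / 600 = 0.0118.

Call:
{"fn": "hand_motion", "kwargs": {"rows": "0,0.0118,0.0138,0,0,0,0\n0,0.005,0.004,0,0,0,0\n0,0,0,0,0,0,0\n0,0,0,0,0,0,0\n0,0,0,0,0,0,0"}}

```text
time: 4.95
ee_pos: [584.5, 192.7, 132.7]
tool_rot: [0.707, 0.707, 0.0, -0.0]
contact_force: [-0.7, 2.6, 6.6]
grip_width: 16.1
finger_force: 60.2
```

Call:
{"fn": "hand_motion", "kwargs": {"rows": "0,0.0047,0.003,0,0,0,0\n0,0.0047,0.003,0,0,0,0\n0,0,0,0,0,0,0\n0,0,0,0,0,0,0\n0,0,0,0,0,0,0"}}

```text
time: 5.37
ee_pos: [586.5, 195.7, 132.6]
tool_rot: [0.707, 0.707, -0.003, -0.0]
contact_force: [-4.8, -6.4, 12.3]
grip_width: 16.0
finger_force: 60.6
```

Scaled: 2.6 mm / 600 = 0.0043, 1.7 mm / 600 = 0.0028.

Call:
{"fn": "hand_motion", "kwargs": {"rows": "0,0.0043,0.0028,0,0,0,0\n0,0,0,0,0,0,0\n0,0,0,0,0,0,0\n0,0,0,0,0,0,0"}}

```text
time: 5.7
ee_pos: [586.6, 195.9, 132.5]
tool_rot: [0.707, 0.707, -0.005, 0.0]
contact_force: [-7.3, -14.7, 15.8]
grip_width: 16.2
finger_force: 61.1
```

```bash
python3 - <<'E'
from h import *
ims=[cams.snapshot(n) for n in("scene","side")]
for n,im in zip(("scene","side"),ims):cv2.imwrite(f"pics/{n}2.png",im[:,:,::-1])
o=np.hstack([cv2.resize(ims[0][110:200,290:420],(390,300)),cv2.resize(ims[1][225:345,280:400],(400,300))])
cv2.imwrite("pics/crop2.png",cv2.convertScaleAbs(o[:,:,::-1],alpha=1.6))
E
```

```text
(no output)
```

View pics/crop2.png

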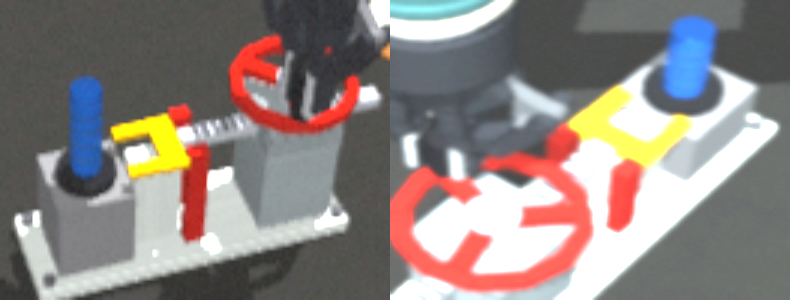

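The keeper sits against both red stops (left crop: yellow meets the posts at (175,140)), and the wheel is hard against its end with 16 N of push. I'll release and rise.

Scaled: -30 mm / 600 = -0.05, -20 mm / 600 = -0.0333.

Call:
{"fn": "hand_motion", "kwargs": {"rows": "85,0,0,0,0,0,0\n85,0,0,0,0,0,0\n85,0,0,0,0,0,0\n85,0,0,0,0,0,0\n85,0,0,0,0,0,0\n85,0,0,0,0,0,0\n85,0,0,0,0,0,0\n85,0,0,-0.0333,0,0,0\n85,0,0,-0.05,0,0,0\n85,0,0,-0.05,0,0,0\n85,0,0,0,0,0,0\n85,0,0,0,0,0,0\n85,0,0,0,0,0,0"}}

```text
time: 6.88
ee_pos: [589.5, 201.2, 211.9]
tool_rot: [0.707, 0.707, -0.0, -0.0]
contact_force: [1.2, 0.8, -0.1]
grip_width: 84.9
finger_force: 0.0
```

```bash
python3 - <<'E'
from h import *
w=cam("wrist");d=cams.snapshot("side");s=cams.snapshot("scene")
s0=cam("scene");d0=cam("side")
def top(im,roi):
    k=blobs(mask(im,"blue"),roi)[0]; print(cv2.boundingRect(k)); return k
a=top(s,(290,110,345,200));b=top(d,(340,220,400,280))
for n,im,m in(("scene",s,s0),("side",d,d0)):
    ks=blobs(mask(im,"yellow"),(290,110,420,200) if n=="scene" else (300,225,400,345))
    print(n,[ (cv2.contourArea(k),cv2.boundingRect(k)) for k in ks[:2]])
cv2.imwrite("pics/side3.png",d[:,:,::-1])
E
```

```text
(313, 133, 11, 30)
(362, 231, 16, 33)
scene [(179.0, (327, 144, 26, 19))]
side [(257.0, (335, 261, 34, 30))]
```

Scaled: -30 mm / 600 = -0.05, -27 mm / 600 = -0.045.

Call:
{"fn": "hand_motion", "kwargs": {"rows": "85,-0.05,-0.0283,0,0,0,0\n85,-0.05,-0.0283,0,0,0,0\n85,-0.05,-0.0283,0,0,0,0\n85,-0.05,-0.0283,0,0,0,0\n85,-0.045,-0.0258,0,0,0,0\n85,0,0,0,0,0,0\n85,0,0,0,0,0,0\n85,0,0,0,0,0,0\n85,0,0,0,0,0,0"}}

```text
time: 7.73
ee_pos: [506.9, 55.0, 211.9]
tool_rot: [0.707, 0.707, 0.0, -0.0]
contact_force: [1.0, -0.1, -0.2]
grip_width: 84.6
finger_force: 0.0
```

```bash
python3 - <<'E'
from h import *
print(readout.get_state()["ee_pos"])
w=cam("wrist");im=cams.snapshot("wrist");cv2.imwrite("pics/wrist4.png",im[:,:,::-1])
k=blobs(mask(im,"blue"),(150,100,480,400));print([(cv2.boundingRect(c),cv2.contourArea(c)) for c in k[:3]])
E
```

```text
[506.91663766  54.96283391 211.89846842]
[((296, 178, 34, 54), 1392.0)]
```

View pics/wrist4.png

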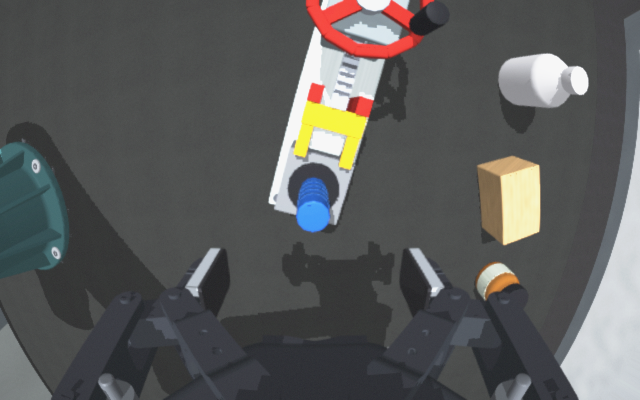

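The wrist view shows the keeper clear of the flange and against its stops, with the handle top at about (313,216).

Scaled: 25 mm / 600 = 0.0417, 15 mm / 600 = 0.025.

```bash
python3 - <<'E'
from h import *
print(plane(cam("wrist"),(313,216),153))
E
```

```text
[506.9  54.1 153. ]
```

Call:
{"fn": "hand_motion", "kwargs": {"rows": "85,0,0,0.0417,0,0,0\n85,0,0,0.0417,0,0,0\n85,0,-0.0008,0.0417,0,0,0\n85,0,0,0.025,0,0,0\n85,0,0,0.015,0,0,0\n85,0,0,0,0,0,0\n85,0,0,0,0,0,0\n85,0,0,0,0,0,0\n85,0,0,0,0,0,0"}}

```text
time: 8.53
ee_pos: [507.0, 54.4, 114.4]
tool_rot: [0.707, 0.707, 0.001, 0.001]
contact_force: [0.2, 0.5, 0.6]
grip_width: 85.3
finger_force: 0.0
```

Scaled: 1 mm / 600 = 0.0017.

Call:
{"fn": "hand_motion", "kwargs": {"rows": "0,0,0,0.0017,0,0,0\n0,0,0,0,0,0,0\n0,0,0,0,0,0,0\n0,0,0,0,0,0,0\n0,0,0,0,0,0,0\n0,0,0,0,0,0,0\n0,0,0,0,0,0,0\n0,0,0,0,0,0,0"}}

```text
time: 9.2
ee_pos: [505.8, 54.2, 112.6]
tool_rot: [0.707, 0.707, -0.0, 0.0]
contact_force: [-1.2, -0.1, 5.1]
grip_width: 22.8
finger_force: 58.6
```

Call:
{"fn": "hand_motion", "kwargs": {"rows": "0,0,0,-0.0133,0,0,0\n0,0,0,-0.02,0,0,0\n0,0,0,-0.025,0,0,0\n0,0,0,-0.025,0,0,0\n0,0,0,0,0,0,0\n0,0,0,0,0,0,0"}}

```text
time: 9.7
ee_pos: [506.4, 54.2, 162.8]
tool_rot: [0.707, 0.707, 0.001, 0.001]
contact_force: [1.4, -0.3, -1.2]
grip_width: 22.8
finger_force: 58.7
```

Scaled: -25 mm / 600 = -0.0417, -20 mm / 600 = -0.0333.

Call:
{"fn": "hand_motion", "kwargs": {"rows": "0,0,0,-0.0333,0,0,0\n0,0,0,-0.0417,0,0,0\n0,0,0,-0.0417,0,0,0\n0,0,0,-0.0333,0,0,0\n0,0,0,-0.025,0,0,0\n0,0,0,0,0,0,0\n0,0,0,0,0,0,0\n0,0,0,0,0,0,0"}}

```text
time: 10.37
ee_pos: [504.8, 54.2, 265.5]
tool_rot: [0.707, 0.707, -0.001, -0.001]
contact_force: [-0.4, -0.4, -2.4]
grip_width: 22.5
finger_force: 59.4
```

Call:
{"fn": "hand_motion", "kwargs": {"rows": "0,-0.025,-0.0017,0,0,0,0\n0,-0.0417,-0.0033,0,0,0,0\n0,-0.05,-0.0033,0,0,0,0\n0,-0.05,-0.0033,0,0,0,0\n0,-0.05,-0.0033,0,0,0,0\n0,-0.05,-0.0033,0,0,0,0\n0,-0.05,-0.0017,0,0,0,0\n0,-0.05,-0.0017,0,0,0,0\n0,-0.05,-0.0017,0,0,0,0\n0,-0.05,-0.0017,0,0,0,0\n0,-0.05,-0.0017,0,0,0,0\n0,-0.0333,-0.0017,0,0,0,0\n0,-0.0183,-0.0017,0,0,0,0\n0,0,0,0,0,0,0\n0,0,0,0,0,0,0"}}

```text
time: 11.62
ee_pos: [487.2, -285.9, 265.9]
tool_rot: [0.707, 0.707, 0.0, -0.002]
contact_force: [-0.2, 0.0, -1.4]
grip_width: 22.5
finger_force: 59.4
```

Scaled: 0.1 rad / 1.5708 = 0.0637.

Call:
{"fn": "hand_motion", "kwargs": {"rows": "0,0,0,0,0,0,0.0509\n0,0,0,0,0,0,0.0637\n0,0,0,0,0,0,0.0637\n0,0,0,0,0,0,0.0637\n0,0,0,0,0,0,0.0637\n0,0,0,0,0,0,0.0318\n0,0,0,0,0,0,0\n0,0,0,0,0,0,0"}}

```text
time: 12.28
ee_pos: [487.8, -285.0, 267.0]
tool_rot: [0.867, 0.499, -0.0, -0.001]
contact_force: [0.0, 0.4, -1.2]
grip_width: 22.5
finger_force: 59.4
```

Call:
{"fn": "hand_motion", "kwargs": {"rows": "0,0,0,0,-0.0318,0,0\n0,0,0,0,-0.0573,0,0\n0,0,0,0,-0.0637,0,0\n0,0,0,0,-0.0637,0,0\n0,0,0,0,-0.0637,0,0\n0,0,0,0,-0.0637,0,0\n0,0,0,0,-0.0637,0,0\n0,0,0,0,-0.0573,0,0\n0,0,0,0,-0.035,0,0\n0,0,0,0,0,0,0\n0,0,0,0,0,0,0\n0,0,0,0,0,0,0"}}

```text
time: 13.28
ee_pos: [490.8, -285.1, 268.0]
tool_rot: [0.805, 0.464, 0.187, 0.319]
contact_force: [0.2, -0.5, -2.6]
grip_width: 22.7
finger_force: 59.5
```

Call:
{"fn": "hand_motion", "kwargs": {"rows": "0,0,0,0,0,0,0\n0,0,0,0,0,0,0\n0,0,0,0,0,0,0\n0,0,0,0,0,0,0"}}

```text
time: 13.62
ee_pos: [490.6, -285.1, 267.7]
tool_rot: [0.805, 0.464, 0.187, 0.319]
contact_force: [0.4, 0.6, -2.2]
grip_width: 22.6
finger_force: 59.5
```

```bash
python3 - <<'E'
from h import *
from scipy.spatial.transform import Rotation as R
st=readout.get_state(); z=R.from_quat(st["tool_rot"]).as_matrix()[:,2]
print(z, "tip est",st["ee_pos"]+98*z, np.abs(st["qd"]).max())
a=cams.snapshot("scene");b=cams.snapshot("side")
o=np.hstack([cv2.resize(a[100:340,90:330],(400,400)),cv2.resize(b[20:260,270:510],(400,400))])
cv2.imwrite("pics/fin.png",cv2.convertScaleAbs(o[:,:,::-1],alpha=1.3))
E
```

```text
[ 0.59705633 -0.34066087 -0.72627399] tip est [ 549.07002523 -318.53471192  196.54933399] 0.007810961298909929
```

View pics/fin.png

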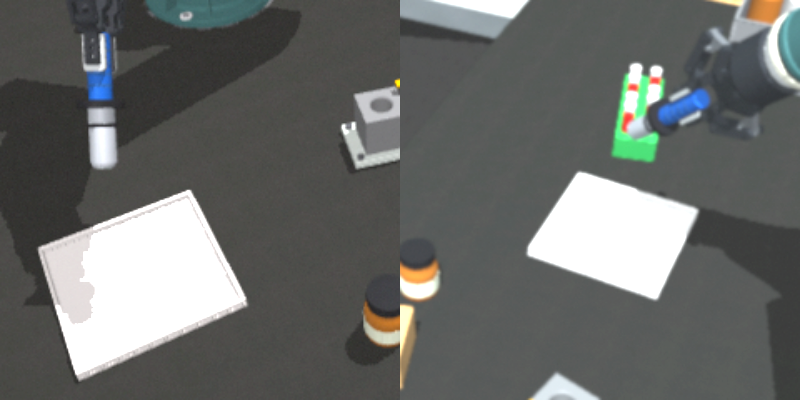

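The crops show the socket empty and the probe slanted, with its tip at scene (152.4,197.8) and side (412,97). I'll triangulate the tip and axis, and check that the keeper and the bystanders haven't moved.

```bash
python3 - <<'E'
from h import *
s,d=cam("scene"),cam("side")
S=lambda x,y:(90+x*.6,100+y*.6); D=lambda x,y:(270+(x-400)*.6,20+y*.6)
t,e=tri((s,S(104,161)),(d,D(638,128)));h,e2=tri((s,S(99,78)),(d,D(684,107)))
v=t-h;print(t,e,h,e2,np.degrees(np.arcsin(-v[2]/np.linalg.norm(v))))
a=cams.snapshot("scene").astype(int);b=cv2.imread("pics/scene0.png")[:,:,::-1].astype(int)
print("bystander diff",np.abs(a-b)[190:310,300:460].max(2).mean())
k=blobs(mask(a.astype(np.uint8),"yellow"),(290,110,420,200));print(cv2.boundingRect(k[0]))
print(readout.get_state()["time"])
E
```

```text
[ 543.3 -317.   200.8] [1.5, 1.5] [ 487.8 -288.6  264.1] [3.3, 3.3] 45.43581226696338
bystander diff 13.8621875
(327, 144, 26, 19)
13.7667
```

```bash
python3 - <<'E'
from h import *
a=cams.snapshot("scene");b=cv2.imread("pics/scene0.png")[:,:,::-1].copy()
for im in(b,a):
    r=im[180:310,300:460]; V=(r.max(2)>100).astype(np.uint8)
    print([cv2.boundingRect(c) for c in sorted(cv2.findContours(V,0,2)[0],key=cv2.contourArea)[::-1][:4]], r.mean().round(1))
E
```

```text
[(47, 43, 52, 58), (115, 12, 36, 53), (0, 0, 100, 21), (8, 101, 30, 27)] 91.6
[(47, 43, 52, 58), (115, 12, 35, 53), (0, 0, 100, 21), (8, 101, 30, 27)] 78.9
```

The bystanders haven't moved; only the lighting changed. The keeper is still at its stops and the probe is at 45°, with its tip 20 cm above the tray's centre.

```bash
python3 -c "
from workcell import env, cams, workorder, readout
print(workorder.close_job())"
```

```text
the job is handed in; nothing more can be done
None
```

Job done and handed in: the keeper is wound back against its red stops, and the probe is held still at about 45° with its tip about 20 cm above the bench, over the middle of the tray; the bottle, jar and carton were not moved.

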